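# Time and air the dry-block incubator

## Robot

A 6-joint arm with a two-finger parallel gripper is mounted at the origin on the work surface. World frame = base frame: x ahead of the robot, y to its left, z up, the work surface at z = 0. Lengths are in m, angles in rad, forces in N, time in s.
With the tool pointing down it reaches from about 0.225 to 0.875 m from the base axis. Payload 3.4 kg.
Tool frame: the origin (TCP) lies between the finger pads; the fingertips stand 8 mm ahead of it and the grasp point (between the pads) lies 11 mm behind it; z points along the fingers, y is the line along which they close (so a half turn about z gives the same grasp; the last joint's range is limited). The gripper opens to 85 mm and grips with 20 to 120 N. Pads are 22 mm wide; open, the fingers measure 114 mm over their backs; the gripper's body (76 mm by 85 mm) begins 54 mm behind the grasp point. The pads swing forward as they close: fully open they stand 13 mm farther back than shut.
Start: joints at [1.219, 0.276, 1.505, -0, 1.361, -0.121], TCP at [0.132, 0.56, 0.239] pointing down, gripper open.
Joint ranges: [-2.89, 2.89], [-0.75, 2.08], [0.22, 2.7], [-1.18, 4.32], [0.11, 2.71], [-2.7, 2.7]. Speed limits (rad/s): [2.57, 2.57, 3.14, 3.14, 3.14, 3.14].

## Interface

Orientations are given as a unit quaternion [w, x, y, z].
In Python, from rig import manip gives the robot as it stands.
- The arm moves only by the tool move_arm, never from a script. Its argument "deltas" is a list that holds one entry, the list of rows, each a list of 5 numbers: the shift along the tool's x, y, z normalised to -1 to 1, where 1 is 80 cm, then the turn about the tool's z normalised to -1 to 1, where 1 is 120 degrees, then the closure, from -1 (fully open) to 1 (shut). In form: [[[tx, ty, tz, twist, grip], ...]]. A call has 1 to 12 rows; each row is the pose to reach, as a shift and turn from the pose commanded when the call began, along the tool's axes at that moment; what a row does not reach only later rows make up. A row lasts 1/10 s, in which the tool goes at most 50 mm and 8.59 degrees, less where a joint would pass 70% of its speed; a pose out of reach is approached as far as the arm can. A call with a number of a shift or a turn outside -1 to 1 is refused whole. A call with a gripper value outside its range is refused whole. The fingers move at their own pace and stop on an object; "squeeze" is the grip in N (left out, the last holds). Time passes only in rows, so rows that repeat a pose let the fingers close. It gives the time, the measured TCP pose, the force, the opening and the grip force at its end, in the units of the state.
- manip.get_state(): the state, without advancing time (a new reading comes with each control period).
- manip.get_image(name): name is "scene" or "top" or "wrist"; returns the picture (420x560x3 uint8, red, green, blue); there is no depth.
- manip.camera_params(name): a dict with "fx", "fy", "cx", "cy" (pixels), "R" (3x3) and "t" (3): a world point X has camera coordinates R X + t; the wrist camera has in their place "tool_from_camera" (4x4, takes a point from camera to tool coordinates, whose origin is the TCP and whose axes are the flange's). Camera axes: x right, y down, z forward; pixel columns grow to the right and rows downward; lengths in m; the calibration is good to about 2 mm. A picture is of the moment at which its call begins: read the wrist's pose just before it. camera_params takes no time and is no camera call.
- manip.sign_off(): hands the job in; it is judged then, once.
The state is a dict: "clock": time; "qpos": joint angles; "qd": joint speeds; "effort": joint torques, N m; "position": TCP position; "ee_rot": TCP orientation; "contact_force": force on the tool from outside, world axes, zero at the start; "moment": the same for the moment, N m; "width": finger opening in m; "gripper_force": force on a finger pad.
Only numpy, scipy, OpenCV 4.12 (cv2) and the standard library are available. Lean on these libraries where they do the work, as an engineer would, in place of code of your own. Each camera call takes 0.05 s, during which the arm holds its last target. There are 200 camera calls.

## Task

The incubator on the lab bench has to be aired for a timed spell. With its lid still shut, wind the clockwork timer's wing key clockwise, in as many partial turns as it takes, until it is fully wound; then take the incubator's lid by its bar handle and swing it up to its balance point, standing upright, where it would fall neither way, without letting it drop shut or tip over backwards. Finish while still gripping the handle and holding the lid there, and leave the other things on the bench where they stand.

Things in the scene. Friction and masses are not known exactly. Their poses are not given: they have to be found in the camera images.
- incubator: White benchtop dry-block incubator, 200 (its x) x 240 (its y) x 96 mm high plus a low grey strip 108 mm high along its back, fixed to the bench. Origin: centre of its underside; its front faces its own -x, towards the robot, with a black display on it; z up.
- lid_hinge (a point): Middle of the lid's hinge line, 50 mm behind the incubator's centre (its +x) and 107 mm above the bench; the line runs along the incubator's y. The lid is a grey frame 150 x 220 x 12 mm with a pale window, about 0.46 kg with its handle (30 percent more or less); its centre of mass lies in the lid's plane, 103 mm from the hinge line.
- lid (a joint): Swing of the lid about its hinge, rad: 0 shut (level, on the incubator), growing as the front edge goes up; 1.571 is upright, its balance point; it stops leaning back at 2.1. The hinge is nearly frictionless: left alone, the lid falls shut below balance and backwards beyond it.
- handle (a point): Steel bail handle at the lid's front edge, in its plane: round bar 10 mm thick, 120 mm long, parallel to the hinge, an arm at each end. Origin: middle of the bar, 200 mm from the hinge line. Its x points to the hinge, y along the bar. Lid shut: 107 mm above the bench, gap of 45 mm from bar to lid edge, free air below. Lid upright: bar on top, 307 mm high. The bar can turn between gripping fingers.
- timer: Round white clockwork timer, 92 mm in diameter, 60 mm high, fixed to the bench, with a steel wing key standing on its top. Origin: centre of its underside; z up.
- key (a joint): Winding of the key, rad: grows as the key turns clockwise seen from above; fully wound at its hard stop at 3.4. It starts partly wound (0.3 to 0.9). Turning takes 0.05 N m plus 0.012 N m per rad wound (a spring); the key stays where it is let go.
- key_grip (a point): Middle of the key's wing, on the upright turning axis, 86 mm above the bench. The wing is a flat steel plate 40 mm long (along this point's x axis), 8 mm thick (its y axis), from 68 to 98 mm above the bench; z up. It turns with the key.
- tube_rack: Bystander: white comb-shaped tube rack, 26 x 120 x 60 mm (78 mm with tubes), loose. Origin: centre of its underside.
- long_rack: Bystander: white comb-shaped tube rack, 26 x 156 x 60 mm (78 mm with tubes), loose. Origin: centre of its underside.
- reagent: Bystander: amber bottle, 60 mm in diameter, 120 mm high, loose. Origin: centre of its underside.
- tip_box: Bystander: grey box of pipette tips with a clear cover, 87 x 122 x 63 mm, loose. Origin: centre of its underside.
- sample_pot: Bystander: squat jar, 54 mm in diameter, 55 mm high, loose. Origin: centre of its underside.
- wipe_jar: Bystander: white can, 70 mm in diameter, 100 mm high, loose. Origin: centre of its underside.
- beaker: Bystander: glass beaker, 56 mm in diameter, 75 mm high, loose. Origin: centre of its underside.

How it is judged:
By the outcome, as a careful person would: the job done as asked, in the order asked, and still so for the second after the job is handed in, while the arm keeps its last pose, push and grip.
It also fails if it takes over 72 s, if anything falls off the work surface, if the arm or the gripper's body presses on something with over 40 N, if the wrist force passes 120 N, or if a joint passes its speed limit or range.

## Working session

There is one attempt and no reset: what is moved stays moved. The work goes in short steps, Python scripts to look and compute and a tool call to move; the robot and the scene stay as the last step left them, time stands still between calls to the robot, and variables do not carry over. Pictures are saved under pics/ and viewed, at most 11 in all, crops included, and the job is handed in when it is done.

Besides the shell and the picture viewer there is one more tool, called after ">>>" by a JSON object that holds its "api" and its "payload". move_arm: Moves the arm, as the interface text tells. Scaled input: -1 to 1 covers 80 cm each way for a shift and 120 degrees each way for a turn. Its arguments: {"type":"object","properties":{"deltas":{"type":"array","items":{"type":"array","items":{"type":"array","items":{"type":"number","minimum":-1,"maximum":1}}}},"squeeze":{"type":"number"}},"required":["deltas"]}

```bash
mkdir -p pics; python3 - <<'E'
from rig import manip
import cv2,numpy as np
s=manip.get_state(); print({k:np.round(v,3).tolist() for k,v in s.items()})
for n in("top","scene"):
    cv2.imwrite(f"pics/{n}0.png",manip.get_image(n)[:,:,::-1]); p=manip.camera_params(n); print(n,p)
print(manip.camera_params("wrist"))
E
```

```text
{'clock': 0.0, 'qpos': [1.219, 0.277, 1.506, -0.0, 1.361, -0.121], 'qd': [-0.002, -0.0, 0.001, 0.001, 0.001, 0.0], 'effort': [0.001, -41.678, -24.58, 0.0, 0.011, 0.0], 'position': [0.131, 0.559, 0.238], 'ee_rot': [-0.0, 0.115, 0.993, -0.001], 'contact_force': [0.183, -0.573, 0.833], 'moment': [-0.011, 0.074, 0.003], 'gripper_force': 0.0, 'width': 0.085}
top {'fx': 453.6011266418724, 'fy': 453.6011266418724, 'cx': 277.5723430620477, 'cy': 207.92217830646268, 'R': array([[ 0.02797189, -0.99933717, -0.02329792],
       [-0.99846851, -0.0268195 , -0.04838739],
       [ 0.04773048,  0.02461573, -0.99855689]]), 't': array([0.03999311, 0.53987558, 1.13456866])}
scene {'fx': 439.06843355551405, 'fy': 439.06843355551405, 'cx': 274.39962649556765, 'cy': 214.2332394239981, 'R': array([[-0.79476965,  0.60682895, -0.00999193],
       [ 0.48646391,  0.62710948, -0.60834741],
       [-0.36289678, -0.48835677, -0.79360796]]), 't': array([ 0.39930071, -0.22738691,  1.49891228])}
{'fx': 356.1078724063521, 'fy': 356.1078724063521, 'cx': 274.2160503512622, 'cy': 207.09224776705486, 'tool_from_camera': array([[ 7.63421551e-04, -9.64654923e-01, -2.63515268e-01,
         6.67289030e-02],
       [ 9.99999633e-01,  8.39138286e-04, -1.74781557e-04,
         2.84817445e-04],
       [ 3.89729640e-04, -2.63515038e-01,  9.64655209e-01,
        -1.33219585e-01],
       [ 0.00000000e+00,  0.00000000e+00,  0.00000000e+00,
         1.00000000e+00]])}
```

View pics/top0.png

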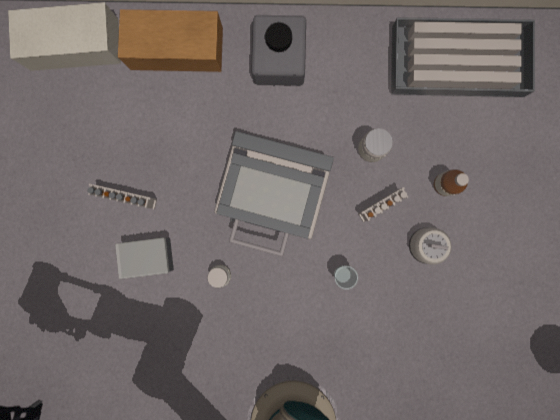

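View pics/scene0.png

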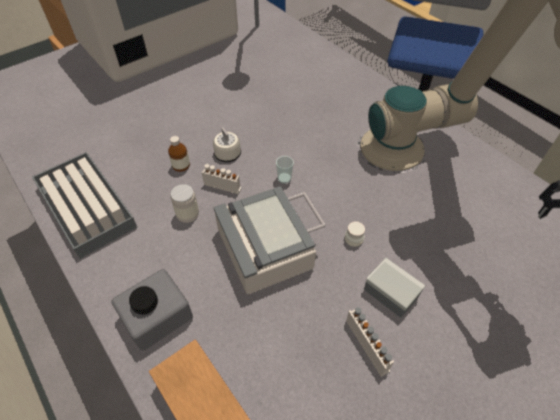

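The top view shows the incubator at about (273,190), its handle bar from (232,240) to (284,254), and the timer with its key at (431,245). The tube racks, beaker and sample pot stand nearby. The scene view agrees.

```bash
cat > h.py <<'E'
from rig import manip
import cv2,numpy as np
from scipy.spatial.transform import Rotation as Ro
def rot(s): w,x,y,z=s["ee_rot"]; return Ro.from_quat([x,y,z,w]).as_matrix()
def px2w(uv,z,p,T=None):
    """pixel -> world at height z"""
    if T is None: R,t=p["R"].T,-p["R"].T@p["t"]
    else: R,t=T[:3,:3],T[:3,3]
    d=R@np.array([(uv[0]-p["cx"])/p["fx"],(uv[1]-p["cy"])/p["fy"],1]); return t+d*(z-t[2])/d[2]
def wristT(s):
    T=np.eye(4);T[:3,:3]=rot(s);T[:3,3]=s["position"];return T@manip.camera_params("wrist")["tool_from_camera"]
def shift(target,s=None):
    s=s or manip.get_state(); return rot(s).T@(np.array(target)-s["position"])/0.8
def snap(name,box=None,k=1):
    s=manip.get_state(); im=manip.get_image("wrist" if name.startswith("w") else "top" if name.startswith("t") else "scene")[:,:,::-1]
    if box: x0,y0,x1,y1=box; im=im[y0:y1,x0:x1]
    cv2.imwrite(f"pics/{name}.png",cv2.resize(im,None,fx=k,fy=k,interpolation=cv2.INTER_CUBIC)); return s
E
python3 - <<'E'
from h import *
p=manip.camera_params("top")
for n,uv,z in [("key",(433,244),.09),("barL",(232,240),.107),("barR",(284,254),.107),("hingeL",(237,134),.108),("hingeR",(330,168),.108),("beaker",(346,277),.04),("rack",(384,204),.06),("reag",(453,182),.1)]: print(n,px2w(uv,z,p).round(3))
im=cv2.imread("pics/top0.png")[215:275,400:460]; cv2.imwrite("pics/topkey.png",cv2.resize(im,None,fx=8,fy=8,interpolation=cv2.INTER_CUBIC))
for t in [(.40,.15,.239)]: print(shift(t))
E
```

```text
key [ 0.46  -0.312  0.09 ]
barL [0.457 0.156 0.107]
barR [0.428 0.035 0.107]
hingeL [0.705 0.152 0.108]
hingeR [ 0.63  -0.067  0.108]
beaker [ 0.373 -0.118  0.04 ]
rack [ 0.553 -0.203  0.06 ]
reag [ 0.606 -0.354  0.1  ]
[-4.43923333e-01 -4.21254981e-01  4.75953716e-06]
```

View pics/topkey.png

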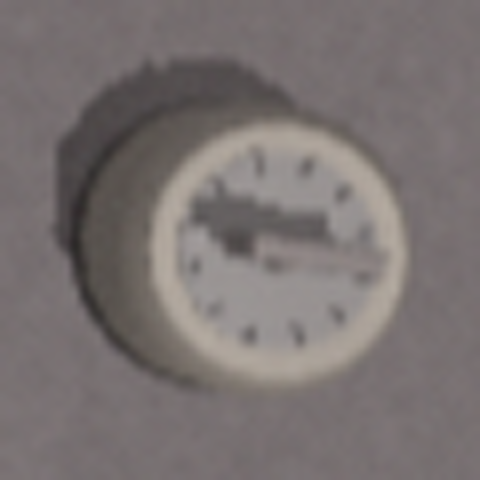

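```bash
python3 - <<'E'
from h import *
p=manip.camera_params("top")
print(px2w((435,246.2),.06,p), px2w((440.3,247.3),.09,p))
d=px2w((448,248.2),.098,p)-px2w((432.5,246),.098,p); print(d, np.arctan2(d[1],d[0]))
print(shift((.45,-.318,.239)))
E
```

```text
[ 0.4545893  -0.32661752  0.06      ] [ 0.45317982 -0.3292793   0.09      ]
[-0.00405198 -0.03564398  0.        ] -1.6839895709301276
[-6.38606738e-01 -9.76438601e-01  8.82346698e-04]
```

>>> {"api": "move_arm", "payload": {"deltas": [[[-0.646,-0.987,0,0.694,-1],[-0.646,-0.987,0,0.694,-1],[-0.646,-0.987,0,0.694,-1],[-0.646,-0.987,0,0.694,-1],[-0.646,-0.987,0,0.694,-1],[-0.646,-0.987,0,0.694,-1],[-0.646,-0.987,0,0.694,-1],[-0.646,-0.987,0,0.694,-1],[-0.646,-0.987,0,0.694,-1],[-0.646,-0.987,0,0.694,-1],[-0.646,-0.987,0,0.694,-1],[-0.646,-0.987,0,0.694,-1]]]}}

```text
clock: 1.3
position: [0.3365, -0.0061, 0.2394]
ee_rot: [0.0, 0.746, 0.666, 0.0]
contact_force: [1.6, 0.6, -0.3]
width: 0.0855
gripper_force: 0.0
```

```bash
python3 - <<'E'
from h import *
s=manip.get_state(); print(s["qpos"],s["position"],s["ee_rot"],rot(s)[:,0]); a=np.arctan2(rot(s)[1,0],rot(s)[0,0])
print(shift((.454,-.328,.239)), np.degrees(a-1.457)/120)
E
```

```text
[-2.26330694e-01 -9.86949069e-02  1.93191888e+00  5.66522338e-04
  1.30753550e+00 -1.12280318e-01] [ 0.33648314 -0.00606767  0.2393595 ] [1.81937276e-04 7.46307326e-01 6.65601327e-01 4.63969313e-04] [1.13949316e-01 9.93486462e-01 4.50332010e-04]
[-0.38305576  0.19179392  0.00044742] -0.00019148632154656259
```

>>> {"api": "move_arm", "payload": {"deltas": [[[-0.383,0.192,0,0,-1],[-0.383,0.192,0,0,-1],[-0.383,0.192,0,0,-1],[-0.383,0.192,0,0,-1],[-0.383,0.192,0,0,-1],[-0.383,0.192,0,0,-1],[-0.383,0.192,0,0,-1],[-0.383,0.192,0,0,-1],[-0.383,0.192,0,0,-1]]]}}

```text
clock: 2.2
position: [0.4541, -0.3262, 0.2381]
ee_rot: [-0.002, 0.747, 0.665, 0.0]
contact_force: [-0.3, 0.0, -0.7]
width: 0.0857
gripper_force: 0.0
```

```bash
python3 - <<'E'
from h import *
s=snap("w1"); print(s["qpos"],s["position"])
E
```

```text
[-7.47709415e-01  2.54237469e-01  1.53869851e+00  4.83281231e-04
  1.35164724e+00 -6.32829938e-01] [ 0.45407593 -0.3262002   0.23806871]
```

View pics/w1.png

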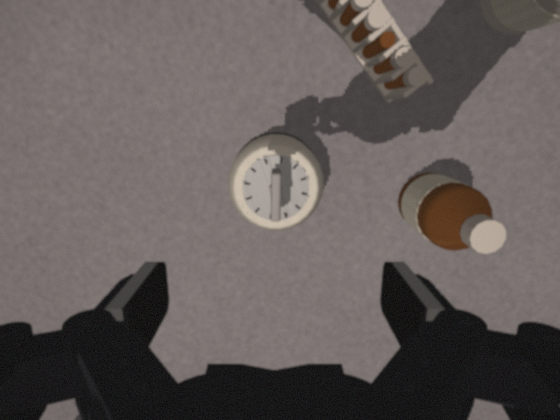

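The wrist view shows the dial centred at about (276,187). The wing runs vertically from (277,170) to (276,220), so it already lines up with the tool's x axis. The bottle is well clear on the right.

```bash
python3 - <<'E'
from h import *
s=manip.get_state();p=manip.camera_params("wrist");T=wristT(s)
im=cv2.imread("pics/w1.png"); cv2.imwrite("pics/w1c.png",cv2.resize(im[120:240,220:335],None,fx=5,fy=5,interpolation=cv2.INTER_CUBIC))
c=px2w((276.5,187),.06,p,T); a,b=px2w((277,170),.098,p,T),px2w((276,220),.098,p,T)
print(c,(a+b)/2,a-b,np.arctan2(*(a-b)[1::-1]),np.arctan2(rot(s)[1,0],rot(s)[0,0]))
c=px2w((276.5,187),.06,p,T); print(shift((c[0],c[1],.0775)))
E
```

```text
[ 0.45555533 -0.32461358  0.06      ] [ 0.4555075  -0.32339985  0.098     ] [0.00529178 0.04018894 0.        ] 1.4398770087758963 1.4569122497875233
[0.00041014 0.00249612 0.20116982]
```

View pics/w1c.png

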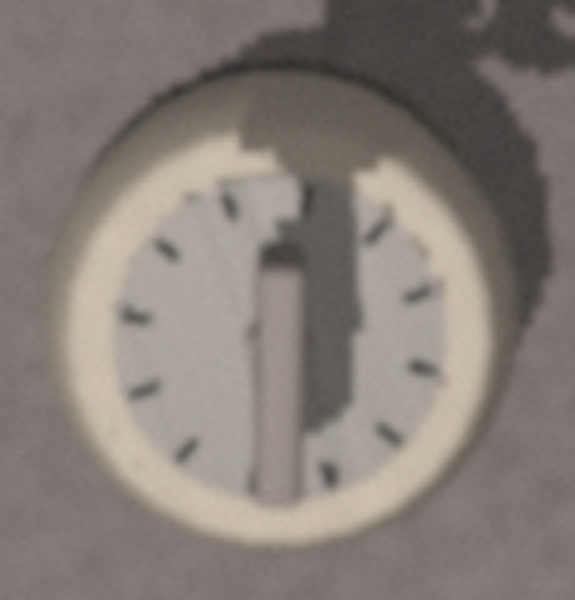

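>>> {"api": "move_arm", "payload": {"deltas": [[[0,0.002,0.06,-0.004,-1],[0,0.002,0.12,-0.008,-1],[0,0.002,0.17,-0.008,-1],[0,0.002,0.2,-0.008,-0.5],[0,0.002,0.2,-0.008,0.2],[0,0.002,0.2,-0.008,1],[0,0.002,0.2,-0.008,1],[0,0.002,0.2,-0.008,1],[0,0.002,0.2,-0.008,1],[0,0.002,0.2,-0.008,1]]], "squeeze": 60}}

```text
clock: 3.25
position: [0.4549, -0.3266, 0.0814]
ee_rot: [0.0, 0.74, 0.672, -0.001]
contact_force: [-5.4, 0.3, 7.4]
width: 0.0063
gripper_force: 59.9
```

>>> {"api": "move_arm", "payload": {"deltas": [[[0,0,-0.004,0,1],[0,0,-0.004,0.07,1],[0,0,-0.004,0.14,1],[0,0,-0.004,0.21,1],[0,0,-0.004,0.28,1],[0,0,-0.004,0.35,1]]]}}

```text
clock: 3.85
position: [0.4551, -0.3267, 0.0815]
ee_rot: [-0.0, 0.933, 0.36, -0.001]
contact_force: [-1.5, -3.8, -11.1]
width: 0.007
gripper_force: 60.7
```

```bash
python3 - <<'E'
from h import *
s=manip.get_state(); print({k:np.round(v,3).tolist() for k,v in s.items()},np.degrees(np.arctan2(rot(s)[1,0],rot(s)[0,0])))
s=snap("w2",(180,120,380,320),3)
E
```

```text
{'clock': 3.85, 'qpos': [-0.746, 0.387, 1.765, -0.002, 0.99, 0.091], 'qd': [0.001, 0.001, 0.001, -0.0, -0.0, 1.451], 'effort': [2.202, -48.949, -22.104, 1.202, 0.515, -1.139], 'position': [0.455, -0.327, 0.082], 'ee_rot': [-0.0, 0.933, 0.36, -0.001], 'contact_force': [-1.526, -3.765, -11.104], 'moment': [-0.646, 0.227, 0.114], 'gripper_force': 60.731, 'width': 0.007} 42.149771557279294
```

View pics/w2.png

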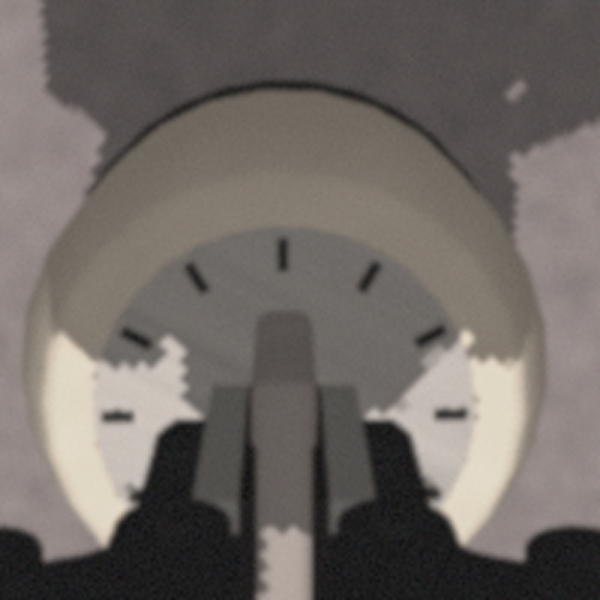

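The crop shows both pads flat on the wing at about (285,430), and the wing has turned with the tool. I'll keep winding.

>>> {"api": "move_arm", "payload": {"deltas": [[[0,0,0.002,0.07,1],[0,0,0.002,0.14,1],[0,0,0.002,0.21,1],[0,0,0.002,0.28,1],[0,0,0.002,0.35,1],[0,0,0.002,0.42,1],[0,0,0.002,0.49,1],[0,0,0.002,0.56,1],[0,0,0.002,0.63,1],[0,0,0.002,0.7,1],[0,0,0.002,0.74,1],[0,0,0.002,0.74,1]]]}}

```text
clock: 5.1
position: [0.4551, -0.3273, 0.0815]
ee_rot: [0.001, 0.92, -0.393, -0.0]
contact_force: [-3.3, -4.0, -2.1]
width: 0.0069
gripper_force: 61.9
```

```bash
cat > st.py <<'E'
from h import *
s=manip.get_state(); print({k:np.round(s[k],3).tolist() for k in("clock","qpos","position","contact_force","moment","width","gripper_force")},np.degrees(np.arctan2(rot(s)[1,0],rot(s)[0,0])), s["effort"][5])
E
python3 st.py
```

```text
{'clock': 5.1, 'qpos': [-0.746, 0.387, 1.766, -0.003, 0.989, 1.633], 'position': [0.455, -0.327, 0.081], 'contact_force': [-3.341, -3.969, -2.126], 'moment': [-0.633, 0.782, -0.059], 'width': 0.007, 'gripper_force': 61.93} -46.224401630458914 0.29077657498419285
```

>>> {"api": "move_arm", "payload": {"deltas": [[[0,0,0,0.04,1],[0,0,0,0.08,1],[0,0,0,0.1,1],[0,0,0,0.1,1]]]}}

```text
clock: 5.5
position: [0.455, -0.3273, 0.0815]
ee_rot: [0.001, 0.874, -0.486, -0.0]
contact_force: [-3.9, -3.5, -2.8]
width: 0.0067
gripper_force: 61.9
```

```bash
python3 st.py
```

```text
{'clock': 5.5, 'qpos': [-0.746, 0.387, 1.766, -0.003, 0.989, 1.842], 'position': [0.455, -0.327, 0.081], 'contact_force': [-3.893, -3.46, -2.796], 'moment': [-0.667, 0.753, -0.007], 'width': 0.007, 'gripper_force': 61.934} -58.182333377091 0.1364578166976571
```

>>> {"api": "move_arm", "payload": {"deltas": [[[0,0,0,0.03,1],[0,0,0,0.06,1],[0,0,0,0.06,1]]]}}

```text
clock: 5.8
position: [0.455, -0.3273, 0.0815]
ee_rot: [0.001, 0.842, -0.54, -0.0]
contact_force: [-4.2, -3.8, -2.6]
width: 0.0068
gripper_force: 61.9
```

```bash
python3 st.py
```

```text
{'clock': 5.8, 'qpos': [-0.746, 0.387, 1.766, -0.003, 0.989, 1.968], 'position': [0.455, -0.327, 0.081], 'contact_force': [-4.155, -3.771, -2.603], 'moment': [-0.616, 0.807, -0.025], 'width': 0.007, 'gripper_force': 61.94} -65.39905741848027 0.20844354294240475
```

>>> {"api": "move_arm", "payload": {"deltas": [[[0,0,0,0.03,1],[0,0,0,0.06,1],[0,0,0,0.06,1]]]}}

```text
clock: 6.1
position: [0.4549, -0.3274, 0.0815]
ee_rot: [0.001, 0.806, -0.592, -0.0]
contact_force: [-5.3, -4.1, -3.3]
width: 0.0068
gripper_force: 61.9
```

```bash
python3 st.py
```

```text
{'clock': 6.1, 'qpos': [-0.746, 0.387, 1.766, -0.004, 0.989, 2.094], 'position': [0.455, -0.327, 0.081], 'contact_force': [-5.283, -4.149, -3.277], 'moment': [-0.636, 0.766, 0.003], 'width': 0.007, 'gripper_force': 61.947} -72.5981427800473 0.20983165595680475
```

>>> {"api": "move_arm", "payload": {"deltas": [[[0,0,0,0.03,1],[0,0,0,0.06,1],[0,0,0,0.06,1]]]}}

```text
clock: 6.4
position: [0.4549, -0.3274, 0.0815]
ee_rot: [0.002, 0.767, -0.641, -0.0]
contact_force: [-4.1, -4.6, -2.7]
width: 0.0067
gripper_force: 62.0
```

```bash
python3 st.py
```

```text
{'clock': 6.4, 'qpos': [-0.746, 0.387, 1.766, -0.004, 0.989, 2.22], 'position': [0.455, -0.327, 0.081], 'contact_force': [-4.056, -4.556, -2.666], 'moment': [-0.72, 0.795, -0.043], 'width': 0.007, 'gripper_force': 61.955} -79.79632161347484 0.21126653999090195
```

>>> {"api": "move_arm", "payload": {"deltas": [[[0,0,0,0.03,1],[0,0,0,0.06,1],[0,0,0,0.06,1]]]}}

```text
clock: 6.7
position: [0.4548, -0.3274, 0.0815]
ee_rot: [0.002, 0.725, -0.688, 0.0]
contact_force: [-5.4, -5.1, -2.7]
width: 0.0066
gripper_force: 62.0
```

```bash
python3 st.py
```

```text
{'clock': 6.7, 'qpos': [-0.746, 0.387, 1.766, -0.004, 0.989, 2.345], 'position': [0.455, -0.327, 0.081], 'contact_force': [-5.359, -5.097, -2.735], 'moment': [-0.639, 0.916, 0.068], 'width': 0.007, 'gripper_force': 61.965} -86.99376052195936 0.21256910171359777
```

>>> {"api": "move_arm", "payload": {"deltas": [[[0,0,0,0.02,1],[0,0,0,0.04,1],[0,0,0,0.04,1]]]}}

```text
clock: 7.0
position: [0.4548, -0.3274, 0.0815]
ee_rot: [-0.002, -0.696, 0.718, -0.0]
contact_force: [-5.1, -4.5, -2.4]
width: 0.0067
gripper_force: 62.0
```

```bash
python3 st.py
```

```text
{'clock': 7.0, 'qpos': [-0.746, 0.387, 1.766, -0.004, 0.989, 2.428], 'position': [0.455, -0.327, 0.081], 'contact_force': [-5.107, -4.474, -2.376], 'moment': [-0.659, 0.868, 0.028], 'width': 0.007, 'gripper_force': 61.969} -91.75913271265233 0.1828130939975381
```

>>> {"api": "move_arm", "payload": {"deltas": [[[0,0,0,0.02,1],[0,0,0,0.04,1],[0,0,0,0.04,1]]]}}

```text
clock: 7.3
position: [0.4548, -0.3274, 0.0815]
ee_rot: [-0.002, -0.667, 0.745, -0.0]
contact_force: [-5.0, -3.8, -2.0]
width: 0.0067
gripper_force: 75.9
```

```bash
python3 st.py;python3 -c "
from h import *
snap('w3',(130,100,430,320),2.5)"
```

```text
{'clock': 7.3, 'qpos': [-0.745, 0.387, 1.766, -0.005, 0.989, 2.509], 'position': [0.455, -0.327, 0.082], 'contact_force': [-4.963, -3.82, -2.014], 'moment': [-0.627, 0.772, 1.386], 'width': 0.007, 'gripper_force': 75.897} -96.29240275631753 1.5053605288267136
```

View pics/w3.png

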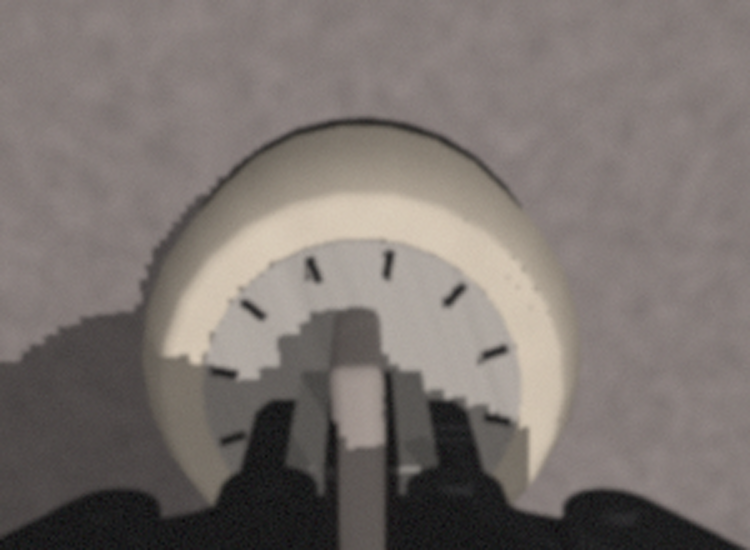

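The wing is still square in the pads and the moment jumped from 0.03 to 1.39 N m, so the key is at its hard stop. I'll release it and go to the handle.

>>> {"api": "move_arm", "payload": {"deltas": [[[0,0,0,-0.002,0.6],[0,0,0,-0.002,0],[0,0,0,-0.002,0],[0,0,0,-0.002,0],[0,0,-0.05,-0.002,0],[0,0,-0.11,-0.002,0],[0,0,-0.17,-0.1,0],[0,0,-0.2,-0.2,0],[0,0,-0.2,-0.3,0],[0,0,-0.2,-0.4,0],[0,0,-0.2,-0.5,0],[0,0,-0.2,-0.6,0]]]}}

```text
clock: 8.55
position: [0.4563, -0.3259, 0.2412]
ee_rot: [-0.0, 0.925, -0.379, 0.0]
contact_force: [0.2, 0.1, -0.2]
width: 0.0424
gripper_force: 0.0
```

```bash
python3 st.py; python3 - <<'E'
from h import *
print(shift((.442,.096,.239)))
s=manip.get_state();print((73-np.degrees(np.arctan2(rot(s)[1,0],rot(s)[0,0])))/120)
E
```

```text
{'clock': 8.55, 'qpos': [-0.745, 0.253, 1.533, 0.001, 1.355, 1.604], 'position': [0.456, -0.326, 0.241], 'contact_force': [0.154, 0.108, -0.176], 'moment': [0.016, 0.011, 0.027], 'width': 0.042, 'gripper_force': 0.0} -44.56092546729469 1.2349747493863106
[-0.38274898 -0.36324685  0.0027122 ]
0.9796743788941223
```

>>> {"api": "move_arm", "payload": {"deltas": [[[-0.383,-0.363,0,-0.98,0],[-0.383,-0.363,0,-0.98,0],[-0.383,-0.363,0,-0.98,0],[-0.383,-0.363,0,-0.98,0],[-0.383,-0.363,0,-0.98,0],[-0.383,-0.363,0,-0.98,0],[-0.383,-0.363,0,-0.98,0],[-0.383,-0.363,0,-0.98,0],[-0.383,-0.363,0,-0.98,0],[-0.383,-0.363,0,-0.98,0],[-0.383,-0.363,0,-0.98,0],[-0.383,-0.363,0,-0.98,0]]]}}

```text
clock: 9.75
position: [0.4442, 0.0966, 0.2411]
ee_rot: [-0.0, 0.872, 0.49, 0.0]
contact_force: [0.6, 0.7, 0.8]
width: 0.0425
gripper_force: 0.0
```

>>> {"api": "move_arm", "payload": {"deltas": [[[0,0,0,-0.12,0],[0,0,0,-0.12,0],[0,0,0,-0.12,0]]]}}

```text
clock: 10.05
position: [0.4443, 0.0961, 0.2411]
ee_rot: [-0.0, 0.806, 0.592, 0.0]
contact_force: [0.2, 0.5, -1.2]
width: 0.0425
gripper_force: 0.0
```

```bash
python3 st.py; python3 -c "
from h import *
snap('w4')
manip.get_image('top'); snap('top1',(360,180,500,290),4)"
```

```text
{'clock': 10.05, 'qpos': [0.059, 0.091, 1.739, 0.0, 1.311, 0.363], 'position': [0.444, 0.096, 0.241], 'contact_force': [0.154, 0.513, -1.192], 'moment': [-0.073, -0.015, -0.045], 'width': 0.043, 'gripper_force': 0.0} 72.60209413992253 -0.4638059623539448
```

View pics/w4.png

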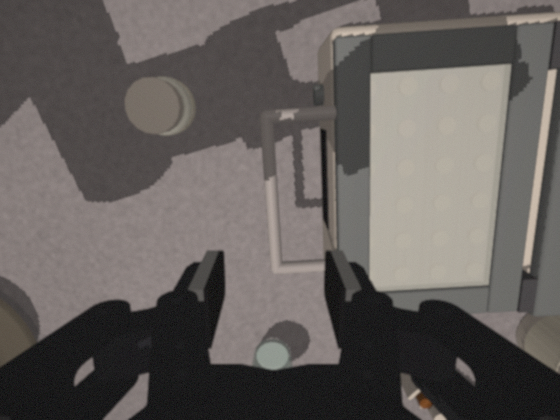

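The wrist view shows the bar's centreline from about (267,113) to (278,268). The lid's front edge is at x≈335, and the beaker at (273,353) and sample pot at (157,106) are clear.

```bash
python3 - <<'E'
from h import *
s=manip.get_state();p=manip.camera_params("wrist");T=wristT(s)
w=lambda u,v,z=.107:px2w((u,v),z,p,T)
a,b=w(267,113),w(278,268); print(a,b,np.linalg.norm(a-b),np.degrees(np.arctan2(*(a-b)[1::-1])),(a+b)/2)
for q,r in [((334,45),(338,250)),((371,70),(370,290)),((511,65),(489,290)),((555,22),(522,305))]:
    a2,b2=w(*q,.113),w(*r,.113); print(a2,b2,np.degrees(np.arctan2(*(a2-b2)[1::-1])))
m=(a+b)/2; print(shift((m[0],m[1],.096)))
E
```

```text
[0.45862845 0.15918543 0.107     ] [0.42989551 0.04005617 0.107     ] 0.12254535402079283 76.43974607946876 [0.44426198 0.0996208  0.107     ]
[0.51554695 0.18795492 0.113     ] [0.4802362  0.04327271 0.113     ] 76.28466322934246
[0.5357496  0.16497705 0.113     ] [0.49614875 0.00177184 0.113     ] 76.36108372090722
[0.62811617 0.13931319 0.113     ] [ 0.58835351 -0.0272503   0.113     ] 76.57342886487368
[0.65964817 0.15746993 0.113     ] [ 0.61222048 -0.04907527  0.113     ] 77.06770854521949
[ 0.00429242 -0.00142627  0.18121053]
```

>>> {"api": "move_arm", "payload": {"deltas": [[[0.004,-0.001,0.05,-0.032,0],[0.004,-0.001,0.1,-0.032,0],[0.004,-0.001,0.15,-0.032,0],[0.004,-0.001,0.18,-0.032,0],[0.004,-0.001,0.18,-0.032,0],[0.004,-0.001,0.18,-0.032,1],[0.004,-0.001,0.18,-0.032,1],[0.004,-0.001,0.18,-0.032,1],[0.004,-0.001,0.18,-0.032,1]]], "squeeze": 40}}

```text
clock: 11.1
position: [0.443, 0.0999, 0.0983]
ee_rot: [-0.001, 0.786, 0.618, -0.0]
contact_force: [-3.1, 2.6, 3.0]
width: 0.0088
gripper_force: 39.0
```

```bash
python3 st.py; python3 -c "
from h import *
snap('w5')"
```

```text
{'clock': 11.1, 'qpos': [0.067, 0.229, 1.966, 0.002, 0.948, 0.304], 'position': [0.443, 0.1, 0.098], 'contact_force': [-3.065, 2.596, 3.031], 'moment': [0.412, 0.802, -0.017], 'width': 0.009, 'gripper_force': 38.961} 76.37450481865355 -0.032786750234663486
```

View pics/w5.png

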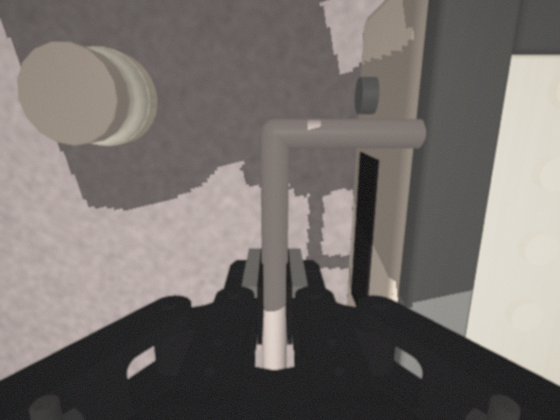

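The view shows the bar held between the pads, running vertically at x≈275. The lid edge and the inner finger are clear of each other. I'll now swing it along the arc.

>>> {"api": "move_arm", "payload": {"deltas": [[[0,0.0006,-0.0174,0,1],[0,0.0024,-0.0348,0,1],[0,0.0055,-0.052,0,1],[0,0.0097,-0.0689,0,1],[0,0.0151,-0.0855,0,1],[0,0.0216,-0.1017,0,1],[0,0.0293,-0.1174,0,1],[0,0.038,-0.1325,0,1],[0,0.0477,-0.1469,0,1],[0,0.0585,-0.1607,0,1],[0,0.0702,-0.1737,0,1],[0,0.0827,-0.1858,0,1]]]}}

```text
clock: 12.35
position: [0.5041, 0.085, 0.2476]
ee_rot: [-0.004, 0.786, 0.619, -0.002]
contact_force: [-8.9, 2.3, 5.6]
width: 0.0083
gripper_force: 39.1
```

```bash
python3 st.py
```

```text
{'clock': 12.35, 'qpos': [0.029, 0.179, 1.616, 0.003, 1.355, 0.265], 'position': [0.504, 0.085, 0.248], 'contact_force': [-8.857, 2.257, 5.613], 'moment': [0.54, 1.846, -0.028], 'width': 0.008, 'gripper_force': 39.09} 76.42830650704255 0.017182021401822567
```

>>> {"api": "move_arm", "payload": {"deltas": [[[0,0.0115,-0.0125,0,1],[0,0.0245,-0.023,0,1],[0,0.0393,-0.032,0,1],[0,0.0547,-0.0404,0,1],[0,0.0706,-0.0475,0,1],[0,0.087,-0.0535,0,1],[0,0.1038,-0.0583,0,1],[0,0.1209,-0.0619,0,1],[0,0.1382,-0.0643,0,1],[0,0.1382,-0.0643,0,1]]]}}

```text
clock: 13.35
position: [0.6184, 0.0572, 0.3002]
ee_rot: [0.002, 0.786, 0.618, 0.002]
contact_force: [-2.0, -0.3, 4.6]
width: 0.0082
gripper_force: 42.1
```

```bash
python3 st.py; python3 -c "
from h import *
s=manip.get_state(); d=s['position']-[.443,.0999,.0983]; f=np.array([.972,-.235,0]); print('fwd',d@f,'side',d@[.235,.972,0],'up',d[2])
snap('scene2',(180,100,400,300),3.5)
# predicted bar ends / hinge
"
```

```text
{'clock': 13.35, 'qpos': [-0.02, 0.318, 1.296, -0.0, 1.522, 0.218], 'position': [0.618, 0.057, 0.3], 'contact_force': [-1.991, -0.301, 4.578], 'moment': [-0.028, 0.098, -0.063], 'width': 0.008, 'gripper_force': 42.076} 76.38559386965152 -0.04102262668311596
fwd 0.18048829227720875 side -0.00029516919115030876 up 0.20191155797912064
```

View pics/scene2.png

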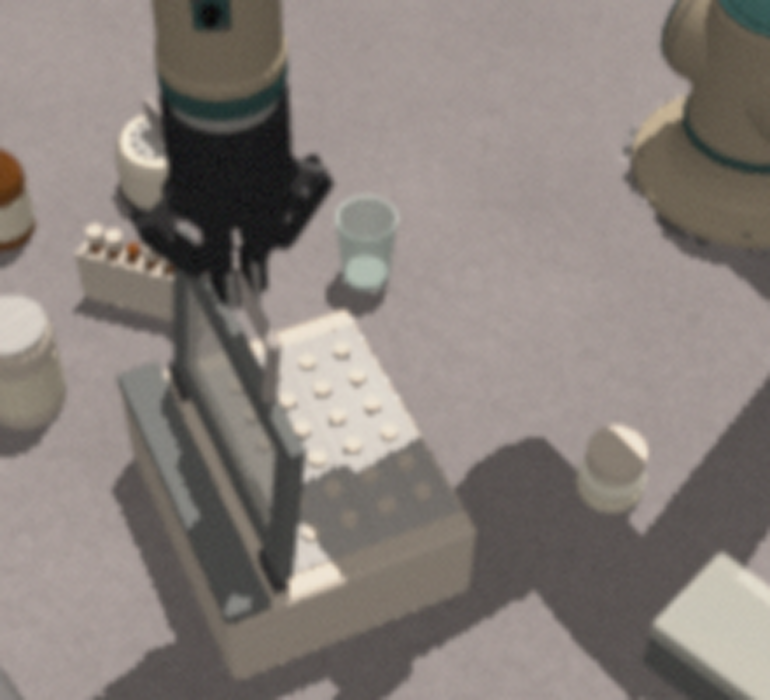

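The scene crop shows the lid nearly upright, with its edge from (185,280) to (290,580) and the gripper holding the bar. Bystanders are in place. About 20 mm of forward travel remains.

>>> {"api": "move_arm", "payload": {"deltas": [[[0,0.008,-0.001,0,1],[0,0.016,-0.002,0,1],[0,0.024,-0.002,0,1],[0,0.0244,-0.002,0,1],[0,0.0244,-0.002,0,1]]]}}

```text
clock: 13.9
position: [0.6361, 0.0529, 0.3009]
ee_rot: [0.001, 0.786, 0.619, 0.001]
contact_force: [-0.2, -0.5, 5.1]
width: 0.0082
gripper_force: 42.4
```

```bash
python3 st.py; python3 -c "
from h import *
s=manip.get_state(); d=s['position']-[.443,.0999,.0983]; f=np.array([.972,-.235,0]); print('fwd',d@f,'up',d[2])
a=cv2.imread('pics/top0.png').astype(int); b=manip.get_image('top')[:,:,::-1].astype(int); m=np.abs(a-b).sum(2)
cv2.imwrite('pics/final.png',b.astype(np.uint8))
"
```

```text
{'clock': 13.9, 'qpos': [-0.026, 0.346, 1.251, -0.0, 1.54, 0.211], 'position': [0.636, 0.053, 0.301], 'contact_force': [-0.205, -0.513, 5.11], 'moment': [-0.065, 0.13, -0.024], 'width': 0.008, 'gripper_force': 42.426} 76.4196182198365 -0.025914707221090794
fwd 0.19872499877991845 up 0.20257962929795842
```

View pics/final.png

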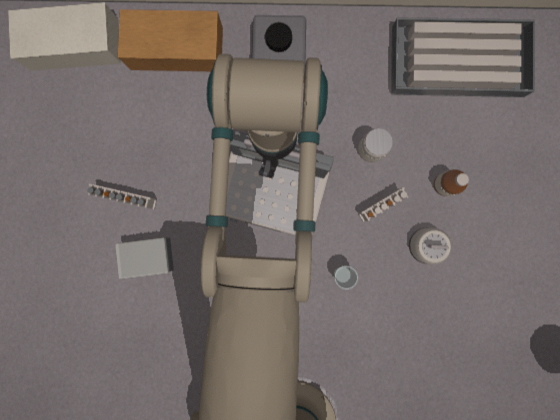

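The top view shows the lid upright and gripped, and the racks, bottle, jar, beaker and box where they were at the start. One last nudge of about 1 mm, then I'll hand in.

>>> {"api": "move_arm", "payload": {"deltas": [[[0,0.0015,0,0,1],[0,0.0015,0,0,1],[0,0.0015,0,0,1]]]}}

```text
clock: 14.25
position: [0.637, 0.0526, 0.3009]
ee_rot: [0.001, 0.786, 0.619, 0.001]
contact_force: [-0.0, -1.0, 4.9]
width: 0.0082
gripper_force: 42.4
```

```bash
python3 st.py; python3 -c "
from rig import manip
print(manip.sign_off())"
```

```text
{'clock': 14.25, 'qpos': [-0.026, 0.348, 1.249, -0.0, 1.541, 0.211], 'position': [0.637, 0.053, 0.301], 'contact_force': [-0.014, -0.983, 4.922], 'moment': [-0.038, 0.196, -0.084], 'width': 0.008, 'gripper_force': 42.441} 76.41937129090765 -0.02696814830414951
the job is handed in; nothing more can be done
None
```

I wound the timer key clockwise to its hard stop with the lid shut, then swung the lid up by its bar handle to upright (about 90° by the arm's measured travel) and handed the job in at 14.25 s still gripping it; the bystanders in view looked unmoved, but the arm hid the sample pot in the last picture.

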